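# Line up the guide pillars by height on the staging strip

## Robot

A 6-joint arm with a two-finger parallel gripper is mounted at the origin on the work surface. World frame = base frame: x ahead of the robot, y to its left, z up, the work surface at z = 0. Lengths are in m, angles in rad, forces in N, time in s.
With the tool pointing down it reaches from about 0.35 to 0.775 m from the base axis. Payload 7.3 kg.
Tool frame: the origin (TCP) lies at the centre of the arm's flange, where the gripper is bolted on; the fingertips stand 178 mm ahead of it and the grasp point (between the pads) lies 159 mm ahead of it (tip_extent is the distance from the TCP to the fingertips, in m); z points along the fingers, y is the line along which they close (so a half turn about z gives the same grasp; the last joint's range is limited). The gripper opens to 92 mm and grips with 3 to 60 N. Pads are 19 mm wide; open, the fingers measure 130 mm over their backs; the gripper's body (75 mm by 190 mm) begins 47 mm behind the grasp point.
Start: joints at [-1.488, 0.342, 1.524, -0, 1.275, -0.146], TCP at [0.119, -0.511, 0.405] pointing down, gripper open.
Joint ranges: [-2.53, 2.53], [-0.77, 2.02], [0.04, 2.7], [-1, 4.14], [0.28, 2.66], [-3.11, 3.11]. Speed limits (rad/s): [2.57, 2.57, 3.14, 3.14, 3.14, 3.14].

## Interface

Orientations are given as [roll, pitch, yaw] about the fixed x, y, z axes, in that order (R = Rz(yaw) Ry(pitch) Rx(roll)).
In Python, from cell import * gives the robot as it stands.
- The arm moves only by the tool arm_command, never from a script. Its arguments are lists of equal length, an entry for each row: "xyz": the shift along the world's x, y, z in mm, a list of three; "spin": the turn about the world's z in degrees. In form: {"xyz": [[tx, ty, tz], ...], "spin": [spin, ...]}. A call has 1 to 20 rows; each row shifts and turns the commanded pose from where the row before left it; what a row does not reach is not made up. A row lasts 1/10 s, in which the tool goes at most 50 mm and 8.59 degrees, less where a joint would pass 70% of its speed; a pose out of reach is approached as far as the arm can. A call with a gripper value outside its range is refused whole. "jaw" is the opening, from -1 (shut) to 1 (fully open), set as the call begins (left out, the last holds). The fingers move at their own pace and stop on an object; "squeeze" is the grip in N (left out, the last holds). Time passes only in rows, so rows that do not move let the fingers close. It gives the time, the measured TCP pose, the force, the opening and the grip force at its end, in the units of the state.
- observe(): the state, without advancing time (a new reading comes with each control period).
- read_camera(name): name is "side" or "top"; returns a dict with "img" (384x512x3 uint8, red, green, blue), "depth" (384x512 float32, m along the optical axis (not along the pixel's ray), 0 where there is no reading), "fx", "fy", "cx", "cy" (pixels), "dist_coeffs" ([k1, k2, p1, p2, k3] as OpenCV has them; the pictures are not rectified), "world_from_camera" (4x4, takes a point from camera to world coordinates). Camera axes: x right, y up, looking along -z (the intrinsics and any distortion apply to the point x, -y, -z); pixel columns grow to the right and rows downward; lengths in m; the calibration is good to about 2 mm. A picture is of the moment at which its call begins.
- hand_in(): hands the job in; it is judged then, once.
The state is a dict: "time": time; "qpos": joint angles; "qvel": joint speeds; "joint_efforts": joint torques, N m; "tool_pos": TCP position; "tool_rot": TCP orientation; "contact_force": force on the tool from outside, world axes, zero at the start; "torque": the same for the moment, N m; "opening": finger opening in m; "grip_force": force on a finger pad.
Only numpy, scipy, OpenCV 4.12 (cv2) and the standard library are available. Lean on these libraries where they do the work, as an engineer would, in place of code of your own. Each camera call takes 0.05 s, during which the arm holds its last target. There are 200 camera calls.

## Task

Stand the four steel guide pillars upright on the four marks of the blue strip, one centred on each mark, in order of height: the tallest next to the red end block, then shorter and shorter, with the shortest next to the grey one. Do not tip any pillar over on the way, and leave the brass bush where it stands.

Things in the scene. Friction and masses are not known exactly. Their poses are not given: they have to be found in the camera images.
- pillar_50: the shortest of four loose steel guide pillars, upright on the bench (z = 0) on the robot's side of the blue strip: 50 mm tall in all; round dark flange foot 38 mm across, 8 mm high; above it a round shaft 28 mm across with dark oil grooves and a 4 mm top chamfer; about 0.28 kg. Origin: centre of its underside; z runs up the shaft. Grip the shaft at any yaw.
- pillar_66: the second shortest of four loose steel guide pillars, upright on the bench (z = 0) on the robot's side of the blue strip: 66 mm tall in all; round dark flange foot 38 mm across, 8 mm high; above it a round shaft 28 mm across with dark oil grooves and a 4 mm top chamfer; about 0.36 kg. Origin: centre of its underside; z runs up the shaft. Grip the shaft at any yaw.
- pillar_82: the second tallest of four loose steel guide pillars, upright on the bench (z = 0) on the robot's side of the blue strip: 82 mm tall in all; round dark flange foot 38 mm across, 8 mm high; above it a round shaft 28 mm across with dark oil grooves and a 4 mm top chamfer; about 0.43 kg. Origin: centre of its underside; z runs up the shaft. Grip the shaft at any yaw.
- pillar_98: the tallest of four loose steel guide pillars, upright on the bench (z = 0) on the robot's side of the blue strip: 98 mm tall in all; round dark flange foot 38 mm across, 8 mm high; above it a round shaft 28 mm across with dark oil grooves and a 4 mm top chamfer; about 0.51 kg. Origin: centre of its underside; z runs up the shaft. Grip the shaft at any yaw.
- mark_1: mark 1 of a row of four like ones 85 mm apart: a flat printed black disc with white rim (54 mm across) and centre dot, on a fixed blue strip (75 by 440 mm, top 8 mm above the bench). Origin: the disc's centre, on the strip's top face. y runs along the row, from mark_1 to mark_4; x across it; z up. Print only: nothing stands up.
- mark_2: mark 2 of a row of four like ones 85 mm apart: a flat printed black disc with white rim (54 mm across) and centre dot, on a fixed blue strip (75 by 440 mm, top 8 mm above the bench). Origin: the disc's centre, on the strip's top face. y runs along the row, from mark_1 to mark_4; x across it; z up. Print only: nothing stands up.
- mark_3: mark 3 of a row of four like ones 85 mm apart: a flat printed black disc with white rim (54 mm across) and centre dot, on a fixed blue strip (75 by 440 mm, top 8 mm above the bench). Origin: the disc's centre, on the strip's top face. y runs along the row, from mark_1 to mark_4; x across it; z up. Print only: nothing stands up.
- mark_4: mark 4 of a row of four like ones 85 mm apart: a flat printed black disc with white rim (54 mm across) and centre dot, on a fixed blue strip (75 by 440 mm, top 8 mm above the bench). Origin: the disc's centre, on the strip's top face. y runs along the row, from mark_1 to mark_4; x across it; z up. Print only: nothing stands up.
- red_end: red block (70 mm across the strip, 20 mm along it, 30 mm high) fixed on the blue strip at one end of the row, 72.5 mm beyond the last mark; which end varies. A grey block of the same size is at the other end. Origin: centre of its underside, on the strip's top face.
- bush: loose brass guide bush standing among the pillars, to be left alone: a hollow tube 36 mm across with a 48 mm flange foot 6 mm high, 42 mm tall, 0.2 kg. Origin: centre of its underside. A dark steel hex nut, 42 mm across and 18 mm high, lies loose among them too.
Not all that is in view belongs to the job. What is shaped like the pillar_50 but pink or purple is not meant.

How it is judged:
At the end, for the whole second after the job is handed in: From red to grey end the pillars stand in order 98, 82, 66, 50 mm, each within 12 mm of its mark's centre, upright within 0.08 rad, foot on the strip (-3 to +4 mm), released and at rest (under 0.02 m/s, 0.2 rad/s); brass bush within 20 mm of its start (((horizontal distance between red_end and mark_1 below 0.1 m and horizontal distance between pillar_50 and mark_4 below 0.012 m and horizontal distance between pillar_66 and mark_3 below 0.012 m and horizontal distance between pillar_82 and mark_2 below 0.012 m and horizontal distance between pillar_98 and mark_1 below 0.012 m) or (horizontal distance between red_end and mark_4 below 0.1 m and horizontal distance between pillar_50 and mark_1 below 0.012 m and horizontal distance between pillar_66 and mark_2 below 0.012 m and horizontal distance between pillar_82 and mark_3 below 0.012 m and horizontal distance between pillar_98 and mark_4 below 0.012 m)) and angle between each of pillar_50, pillar_66, pillar_82, pillar_98's own z axis and vertical below 0.08 rad and z of pillar_50 in the frame of mark_1 between -0.003 and 0.004 m and linear speed of each of pillar_50, pillar_66, pillar_82, pillar_98 below 0.02 m/s and angular speed of each of pillar_50, pillar_66, pillar_82, pillar_98 below 0.2 rad/s and z of pillar_66 in the frame of mark_1 between -0.003 and 0.004 m and z of pillar_82 in the frame of mark_1 between -0.003 and 0.004 m and z of pillar_98 in the frame of mark_1 between -0.003 and 0.004 m and distance of bush from where it was at the start of the episode below 0.02 m); the robot touches nothing.
It fails at once if a pillar is tipped over (leans more than 0.7 rad) (angle between any of pillar_50, pillar_66, pillar_82, pillar_98's own z axis and vertical above 0.7 rad).
It fails at once if the brass bush is shifted by more than 20 mm (distance of bush from where it was at the start of the episode above 0.02 m).
It also fails if it takes over 99 s, if anything falls off the work surface, if the arm or the gripper's body presses on something with over 40 N, if the wrist force passes 120 N, or if a joint passes its speed limit or range.

## Working session

There is one attempt and no reset: what is moved stays moved. The work goes in short steps, Python scripts to look and compute and a tool call to move; the robot and the scene stay as the last step left them, time stands still between calls to the robot, and variables do not carry over. Pictures are saved under pics/ and viewed, at most 14 in all, crops included, and the job is handed in when it is done.

Besides the shell and the picture viewer there is one more tool, called after "Emit:" as name(argument=value, ...), one argument or row to a line, values as JSON. arm_command: Moves the arm, as the interface text tells. Its arguments: {"type":"object","properties":{"xyz":{"type":"array","items":{"type":"array","items":{"type":"number"}}},"spin":{"type":"array","items":{"type":"number"}},"jaw":{"type":"number"},"squeeze":{"type":"number"}},"required":["xyz","spin"]}

```bash
mkdir -p pics; ls; python3 - <<'E'
from cell import *
import cv2,numpy as np,pickle
s=observe();print(s['time'],s['tool_pos'],s['tool_rot'],s['opening'])
for n in ['top','side']:
    c=read_camera(n);pickle.dump(c,open(n+'.pkl','wb'))
    cv2.imwrite(f'pics/{n}0.png',cv2.resize(c['img'][:,:,::-1],(800,600)))
    print(n,c['fx'],c['fy'],c['cx'],c['cy'],c['dist_coeffs'],np.round(c['world_from_camera'],3).tolist(),(c['depth']>0).mean())
E
```

```text
pics
0.0 [ 0.11906986 -0.51117692  0.40404426] [-3.14007704e+00 -1.83259679e-04  2.28803327e-01] 0.09177531839550353
top 357.7809072433097 357.7809072433097 253.49554480225342 189.00916440496158 [0.00258834 0.         0.         0.         0.        ] [[-0.025, 0.987, -0.161, 0.41], [-1.0, -0.027, -0.012, 0.009], [-0.016, 0.161, 0.987, 0.695], [0.0, 0.0, 0.0, 1.0]] 0.9958750406901041
side 463.99974219575097 463.99974219575097 252.98693326372265 188.54124045423464 [-0.00154076  0.          0.          0.          0.        ] [[-0.966, 0.136, -0.222, 0.31], [-0.26, -0.544, 0.798, 0.781], [-0.012, 0.828, 0.561, 0.62], [0.0, 0.0, 0.0, 1.0]] 0.9960428873697916
```

View pics/top0.png

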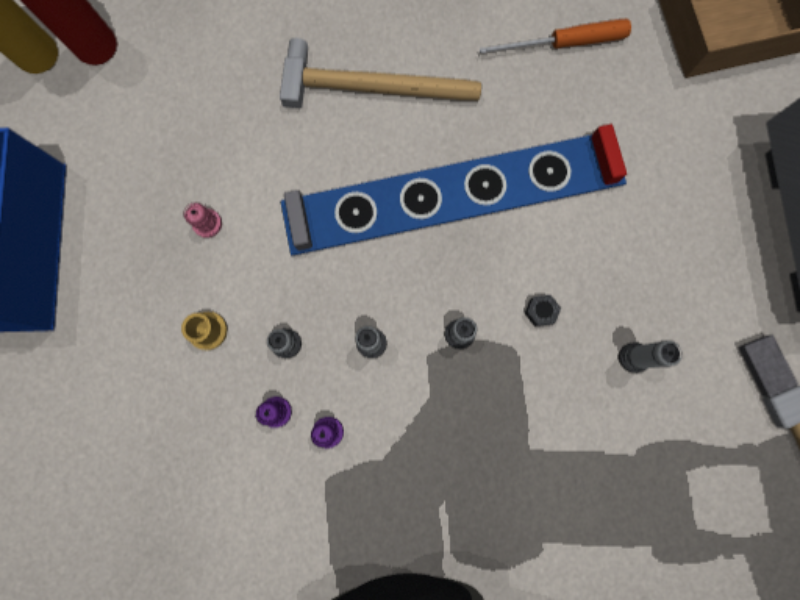

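View pics/side0.png

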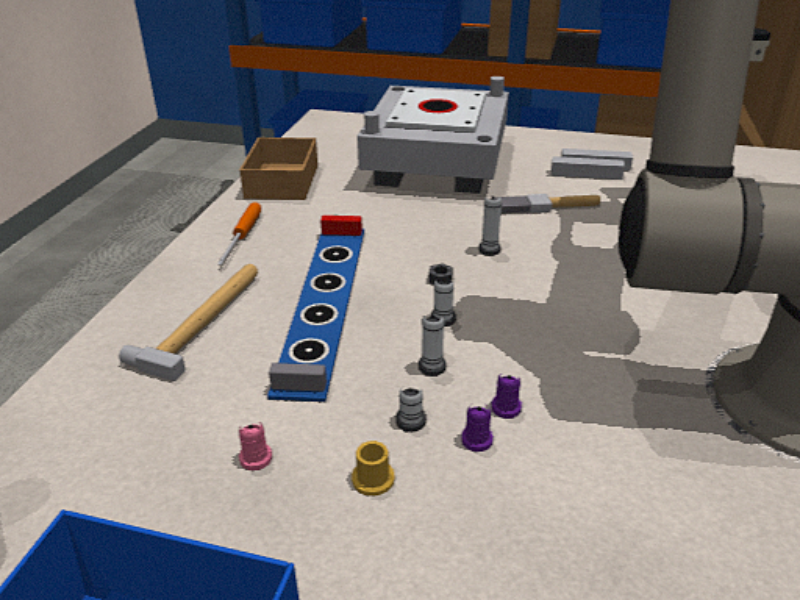

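The top view shows four marks, at about (355,212), (420,198), (485,184) and (550,171), with the red block on the right. The grey pillars are at about (284,342), (370,341), (460,332) and (650,355), and the bush is at (205,329). Next I'll measure them from depth.

```bash
cat > m.py <<'E'
import numpy as np,cv2
from scipy.optimize import least_squares
def cloud(c):
    v,u=np.mgrid[:384,:512];K=np.array([[c['fx'],0,c['cx']],[0,c['fy'],c['cy']],[0,0,1]])
    p=cv2.undistortPoints(np.stack([u,v],-1).reshape(-1,1,2).astype(float),K,np.array(c['dist_coeffs'])).reshape(384,512,2)
    W=np.array(c['world_from_camera'])
    r=np.stack([p[...,0],-p[...,1],-np.ones((384,512))],-1)@W[:3,:3].T
    return W[:3,3]+r*c['depth'][...,None],r,W[:3,3]
def onplane(c,uv,z):
    _,r,o=cloud(c);d=np.array([cv2.remap(r[...,k].astype(np.float32),np.float32([[uv[0]]]),np.float32([[uv[1]]]),1)[0,0] for k in range(3)])
    return (o+d*(z-o[2])/d[2])
def shaft(cs,xy,R=.014,zmin=.014,z0=0,win=.03):
    # circle of known radius through the shaft-side points near xy, height from the top face
    out=[]
    for n,c in cs.items():
        P=cloud(c)[0].reshape(-1,3);P=P[(c['depth'].ravel()>0)]
        q=P[(np.hypot(*(P[:,:2]-xy).T)<win)&(P[:,2]>z0+zmin)&(P[:,2]<.2)]
        if len(q)<8: continue
        h=np.percentile(q[:,2],97);s=q[q[:,2]<h-.006]; t=q[q[:,2]>h-.004]
        f=least_squares(lambda x:np.hypot(*(s[:,:2]-x).T)-R,q[:,:2].mean(0),loss='soft_l1',f_scale=.002) if len(s)>5 else None
        out.append((n,len(q),round(h*1e3,1),np.round(f.x*1e3,1) if f else None,np.round(t[:,:2].mean(0)*1e3,1)))
    return out
E
python3 - <<'E'
from m import *;import pickle
cs={n:pickle.load(open(n+'.pkl','rb')) for n in('top','side')}
k=512/800
for n,m in {'top':[(355.5,212),(420.5,198),(485.5,184),(549.5,171)],'side':[(308,350),(319,314),(327,282),(335,254)]}.items():
    g=cv2.cvtColor(cs[n]['img'],cv2.COLOR_RGB2GRAY)
    for uv in m:
        u,v=np.array(uv)*k; a,b=int(u),int(v)
        w=g[b-3:b+5,a-3:a+5].astype(float); w=np.clip(w-w.max()*.5,0,None); vv,uu=np.mgrid[b-3:b+5,a-3:a+5]
        print(n,np.round(onplane(cs[n],((w*uu).sum()/w.sum(),(w*vv).sum()/w.sum()),.008)*1e3,1))
P=cloud(cs['top'])[0]
for uv in [(284,342),(370,341),(460,332),(640,355),(205,329),(545,310),(275,412),(327,433)]:
    xy=P[int(uv[1]*k),int(uv[0]*k),:2]
    print(uv,xy.round(3),*shaft(cs,xy),sep='\n   ')
E
```

```text
top [632.2  67.5   8. ]
top [648.  -16.3   8. ]
top [664.1 -99.8   8. ]
top [ 680.1 -183.5    8. ]
side [632.5  65.8   8. ]
side [648.3 -17.8   8. ]
side [ 664.  -100.7    8. ]
side [ 679.9 -184.3    8. ]
(284, 342)
   [0.466 0.152]
   ('top', 236, np.float64(49.8), array([465.6, 155.7]), array([464.9, 155.1]))
   ('side', 285, np.float64(49.3), array([467.6, 157. ]), array([465.3, 163.3]))
(370, 341)
   [0.461 0.049]
   ('top', 242, np.float64(82.2), array([466. ,  43.7]), array([464. ,  49.7]))
   ('side', 405, np.float64(80.9), array([465.3,  50.7]), array([463. ,  58.5]))
(460, 332)
   [ 0.47  -0.054]
   ('top', 234, np.float64(66.3), array([471.9, -58.8]), array([471.4, -58.7]))
   ('side', 277, np.float64(64.4), array([473.7, -59.1]), array([472.6, -51.6]))
(640, 355)
   [ 0.439 -0.258]
   ('top', 506, np.float64(96.8), array([ 437.5, -271.3]), array([ 437.3, -267.6]))
   ('side', 336, np.float64(95.9), array([ 439.5, -271.4]), array([ 438.1, -262.4]))
(205, 329)
   [0.488 0.257]
   ('top', 299, np.float64(42.8), array([483.6, 252.9]), array([484. , 255.3]))
   ('side', 483, np.float64(42.8), array([485. , 258.8]), array([485.9, 257.3]))
(545, 310)
   [ 0.498 -0.161]
   ('top', 319, np.float64(19.8), None, array([ 497.3, -161.2]))
   ('side', 118, np.float64(20.5), None, array([ 498.4, -158.8]))
(275, 412)
   [0.386 0.158]
   ('top', 249, np.float64(50.1), array([382.7, 167.6]), array([382.1, 166.7]))
   ('side', 304, np.float64(49.8), array([384.5, 169. ]), array([383.8, 175.5]))
(327, 433)
   [0.36  0.101]
   ('top', 238, np.float64(49.7), array([354.5,  99.6]), array([357.5, 104.4]))
   ('side', 280, np.float64(49.5), array([359.1, 105.8]), array([357.9, 112.6]))
```

The measured heights give the pillar order. p50 is at (466,156), p82 at (465,50), p66 at (473,-59) and p98 at (438.5,-270). The marks from the red end are (680,-184), (664,-100), (648,-17) and (632,66.5). I'll grip across the strip at yaw 100.8°, taking p98 first.

Emit:
arm_command(
  xyz=[
    [27,20,0],
    [27,20,0],
    [27,20,0],
    [27,20,0],
    [27,20,0],
    [27,20,0],
    [27,20,0],
    [27,20,0],
    [27,20,-20],
    [27,20,-25],
    [27,20,-25],
    [23,21,-25],
    [0,0,0],
    [0,0,0],
  ],
  spin=[7.3,7.3,7.3,7.3,7.3,7.3,7.3,7.3,7.3,7.3,7.3,7.4,0,0],
  jaw=0.2,
  squeeze=30,
)

```text
time: 1.5
tool_pos: [0.4393, -0.2699, 0.3092]
tool_rot: [-3.14, -0.001, 1.76]
contact_force: [-0.1, -0.6, 0.6]
opening: 0.055
grip_force: 0.0
```

Emit:
arm_command(
  xyz=[
    [-1,-1,-20],
    [0,0,-25],
    [0,0,-25],
    [0,0,-15],
    [0,0,-5],
    [0,0,0],
  ],
  spin=[0,0,0,0,0,0],
)

```text
time: 2.1
tool_pos: [0.4377, -0.2722, 0.2202]
tool_rot: [3.141, 0.0, 1.757]
contact_force: [1.2, -0.7, 0.4]
opening: 0.0551
grip_force: 0.0
```

Emit:
arm_command(
  xyz=[
    [0,0,0],
    [0,0,0],
    [0,0,0],
    [0,0,0],
    [0,0,0],
    [0,0,0],
  ],
  spin=[0,0,0,0,0,0],
  jaw=-1,
)

```text
time: 2.7
tool_pos: [0.4381, -0.2714, 0.2202]
tool_rot: [3.141, 0.001, 1.76]
contact_force: [-1.3, 0.0, 5.4]
opening: 0.0277
grip_force: 29.9
```

Emit:
arm_command(
  xyz=[
    [0,0,10],
    [0,0,20],
    [0,0,20],
    [10,4,0],
    [20,7,0],
    [25,9,0],
    [25,9,0],
    [25,9,0],
    [25,9,0],
    [25,9,0],
    [25,9,0],
    [25,9,0],
    [20,7,0],
    [12,4,0],
    [5,2,0],
    [0,0,0],
    [0,0,0],
    [0,0,0],
  ],
  spin=[0,0,0,0,0,0,0,0,0,0,0,0,0,0,0,0,0,0],
)

```text
time: 4.5
tool_pos: [0.6795, -0.1847, 0.2695]
tool_rot: [-3.141, -0.0, 1.759]
contact_force: [-0.3, -0.6, -5.6]
opening: 0.0275
grip_force: 29.9
```

```bash
cat > look.py <<'E'
from cell import *
from m import *;import sys
# shaft below the fingers: circle fit for z band
x,y,z0,z1=[float(a)/1e3 for a in sys.argv[1:5]]
s=observe();print(s['time'],s['tool_pos'].round(4),s['opening'],s['grip_force'])
for n in('top','side'):
    c=read_camera(n);P=cloud(c)[0].reshape(-1,3)
    q=P[(np.hypot(P[:,0]-x,P[:,1]-y)<.028)&(P[:,2]>z0)&(P[:,2]<z1)]
    if len(q)>8:
        f=least_squares(lambda a:np.hypot(*(q[:,:2]-a).T)-.014,q[:,:2].mean(0),loss='soft_l1',f_scale=.002);print(n,len(q),(f.x*1e3).round(1),q[:,2].min().round(4))
    if len(sys.argv)>5: cv2.imwrite(f'pics/{sys.argv[5]}_{n}.png',cv2.resize(c['img'][:,:,::-1],(800,600)))
E
python3 look.py 680 -184 62 85 a
```

```text
4.5 [ 0.6795 -0.1847  0.2695] 0.027464777844810512 29.942438453435898
top 72 [ 681.1 -184.4] 0.0624
side 98 [ 681.2 -184.2] 0.062
```

View pics/a_side.png

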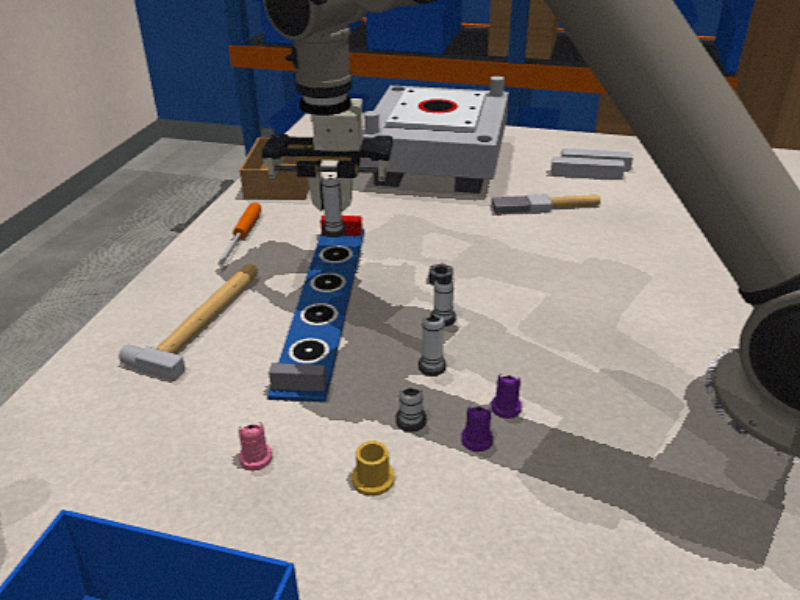

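The side picture shows the pillar hanging upright at about (333,205), over the mark by the red block and within 1 mm of its centre. I'll lower it and release.

Emit:
arm_command(
  xyz=[
    [-1,0,-10],
    [0,0,-12],
    [0,0,-10],
    [0,0,-5],
    [0,0,-3],
    [0,0,-1],
    [0,0,0],
    [0,0,0],
  ],
  spin=[0,0,0,0,0,0,0,0],
)

```text
time: 5.4
tool_pos: [0.6792, -0.1843, 0.2292]
tool_rot: [3.141, 0.0, 1.76]
contact_force: [-0.0, -0.7, -6.5]
opening: 0.0272
grip_force: 29.9
```

Emit:
arm_command(
  xyz=[
    [0,0,0],
    [0,0,0],
    [0,0,0],
    [0,0,0],
    [0,0,0],
    [0,0,0],
  ],
  spin=[0,0,0,0,0,0],
  jaw=0.2,
)

```text
time: 6.0
tool_pos: [0.6791, -0.1843, 0.2289]
tool_rot: [3.141, 0.0, 1.759]
contact_force: [-0.4, -0.3, -0.5]
opening: 0.0551
grip_force: 0.0
```

Emit:
arm_command(
  xyz=[
    [0,0,15],
    [0,0,30],
    [0,0,35],
    [0,0,10],
    [-20,22,0],
    [-24,26,0],
    [-25,28,0],
    [-25,28,0],
    [-25,28,0],
    [-25,28,0],
    [-25,28,0],
    [-25,26,0],
    [-20,20,0],
    [0,0,0],
    [0,0,0],
  ],
  spin=[0,0,0,0,0,0,0,0,0,0,0,0,0,0,0],
)

```text
time: 7.5
tool_pos: [0.4652, 0.0499, 0.3194]
tool_rot: [3.14, 0.001, 1.761]
contact_force: [0.0, 1.1, 1.1]
opening: 0.0548
grip_force: 0.0
```

```bash
python3 look.py 680 -184 25 90; python3 look.py 465 50 14 76;
```

```text
7.5 [0.4652 0.0499 0.3194] 0.05479280733610379 0.0
top 243 [ 681.6 -184.2] 0.0251
side 258 [ 681.7 -184. ] 0.0252
7.6 [0.4658 0.0492 0.3191] 0.05533260030765499 0.0
side 349 [465.2  50.6] 0.014
```

Emit:
arm_command(
  xyz=[
    [0,0,-20],
    [0,0,-30],
    [0,0,-30],
    [0,0,-17],
    [0,0,-8],
    [0,0,0],
  ],
  spin=[0,0,0,0,0,0],
)

```text
time: 8.3
tool_pos: [0.4653, 0.0493, 0.2129]
tool_rot: [-3.14, -0.0, 1.759]
contact_force: [-0.5, 0.0, 0.5]
opening: 0.0551
grip_force: 0.0
```

Emit:
arm_command(
  xyz=[
    [0,0,0],
    [0,0,0],
    [0,0,0],
    [0,0,0],
    [0,0,0],
    [0,0,0],
  ],
  spin=[0,0,0,0,0,0],
  jaw=-1,
)

```text
time: 8.9
tool_pos: [0.465, 0.0497, 0.2143]
tool_rot: [3.141, 0.0, 1.76]
contact_force: [-2.0, -0.3, 7.0]
opening: 0.0273
grip_force: 30.0
```

Emit:
arm_command(
  xyz=[
    [0,0,10],
    [0,0,20],
    [0,0,20],
    [12,-9,0],
    [20,-15,0],
    [24,-18,0],
    [24,-18,0],
    [24,-18,0],
    [24,-18,0],
    [24,-18,0],
    [20,-15,0],
    [16,-12,0],
    [8,-7,0],
    [3,-2,0],
    [0,0,0],
    [0,0,0],
    [0,0,0],
  ],
  spin=[0,0,0,0,0,0,0,0,0,0,0,0,0,0,0,0,0],
)

```text
time: 10.6
tool_pos: [0.6638, -0.0999, 0.2636]
tool_rot: [-3.141, -0.0, 1.76]
contact_force: [-0.2, 0.7, -3.8]
opening: 0.0275
grip_force: 30.0
```

```bash
python3 look.py 664 -100 62 80
```

```text
10.6 [ 0.6638 -0.0999  0.2636] 0.02747414511369176 29.9700817763204
side 80 [665.2 -98.2] 0.0621
```

Emit:
arm_command(
  xyz=[
    [-1,-1,-10],
    [0,0,-12],
    [0,0,-10],
    [0,0,-5],
    [0,0,-3],
    [0,0,-1],
    [0,0,0],
    [0,0,0],
  ],
  spin=[0,0,0,0,0,0,0,0],
)

```text
time: 11.5
tool_pos: [0.6632, -0.1013, 0.2231]
tool_rot: [3.141, 0.0, 1.76]
contact_force: [0.1, 0.5, -3.6]
opening: 0.0272
grip_force: 30.0
```

Emit:
arm_command(
  xyz=[
    [0,0,0],
    [0,0,0],
    [0,0,0],
    [0,0,0],
    [0,0,0],
    [0,0,0],
  ],
  spin=[0,0,0,0,0,0],
  jaw=0.2,
)

```text
time: 12.1
tool_pos: [0.6631, -0.1013, 0.2228]
tool_rot: [3.141, 0.0, 1.759]
contact_force: [-0.0, -0.8, 0.6]
opening: 0.0551
grip_force: 0.0
```

Emit:
arm_command(
  xyz=[
    [0,0,15],
    [0,0,30],
    [0,0,35],
    [0,0,10],
    [-20,4,0],
    [-25,6,0],
    [-25,6,0],
    [-25,6,0],
    [-25,6,0],
    [-25,6,0],
    [-25,5,0],
    [-20,3,0],
    [0,0,0],
    [0,0,0],
  ],
  spin=[0,0,0,0,0,0,0,0,0,0,0,0,0,0],
)

```text
time: 13.5
tool_pos: [0.4735, -0.0594, 0.3134]
tool_rot: [3.14, 0.001, 1.759]
contact_force: [0.6, -0.3, 0.2]
opening: 0.0551
grip_force: 0.0
```

```bash
python3 look.py 664 -100 25 80; python3 look.py 473 -59 14 60;
```

```text
13.5 [ 0.4735 -0.0594  0.3134] 0.05508636753817511 0.0
side 248 [ 665.2 -100.1] 0.0252
13.6 [ 0.474  -0.0596  0.3131] 0.055140978013392114 0.0
top 18 [472.1 -59.5] 0.0148
side 237 [473.9 -59. ] 0.0144
```

Emit:
arm_command(
  xyz=[
    [0,0,-20],
    [0,0,-30],
    [0,0,-30],
    [0,0,-20],
    [0,0,-9],
    [0,0,0],
  ],
  spin=[0,0,0,0,0,0],
)

```text
time: 14.3
tool_pos: [0.4732, -0.0594, 0.2027]
tool_rot: [-3.14, -0.001, 1.759]
contact_force: [1.3, 0.5, 1.0]
opening: 0.0553
grip_force: 0.0
```

Emit:
arm_command(
  xyz=[
    [0,0,0],
    [0,0,0],
    [0,0,0],
    [0,0,0],
    [0,0,0],
    [0,0,0],
  ],
  spin=[0,0,0,0,0,0],
  jaw=-1,
)

```text
time: 14.9
tool_pos: [0.4731, -0.0593, 0.2043]
tool_rot: [3.141, 0.0, 1.76]
contact_force: [-1.9, -0.1, 5.9]
opening: 0.027
grip_force: 30.0
```

Emit:
arm_command(
  xyz=[
    [0,0,10],
    [0,0,20],
    [0,0,20],
    [10,2,0],
    [20,5,0],
    [25,6,0],
    [25,6,0],
    [25,6,0],
    [25,6,0],
    [20,5,0],
    [14,3,0],
    [7,2,0],
    [3,1,0],
    [0,0,0],
    [0,0,0],
    [0,0,0],
  ],
  spin=[0,0,0,0,0,0,0,0,0,0,0,0,0,0,0,0],
)

```text
time: 16.5
tool_pos: [0.6467, -0.0175, 0.2538]
tool_rot: [-3.141, -0.0, 1.759]
contact_force: [-0.3, -0.4, -3.1]
opening: 0.0274
grip_force: 30.0
```

```bash
python3 look.py 648 -17 61 75
```

```text
16.5 [ 0.6467 -0.0175  0.2538] 0.027410316581132455 29.98913499948685
side 64 [648.3 -16.8] 0.061
```

Emit:
arm_command(
  xyz=[
    [0,0,-10],
    [0,0,-12],
    [0,0,-10],
    [0,0,-5],
    [0,0,-3],
    [0,0,-1],
    [0,0,0],
    [0,0,0],
  ],
  spin=[0,0,0,0,0,0,0,0],
)

```text
time: 17.4
tool_pos: [0.6472, -0.0173, 0.2131]
tool_rot: [3.141, 0.0, 1.759]
contact_force: [0.5, -0.6, -2.9]
opening: 0.0272
grip_force: 30.0
```

Emit:
arm_command(
  xyz=[
    [0,0,0],
    [0,0,0],
    [0,0,0],
    [0,0,0],
    [0,0,0],
    [0,0,0],
  ],
  spin=[0,0,0,0,0,0],
  jaw=0.2,
)

```text
time: 18.0
tool_pos: [0.6471, -0.0173, 0.2128]
tool_rot: [3.141, 0.0, 1.759]
contact_force: [0.3, -0.2, -0.2]
opening: 0.0551
grip_force: 0.0
```

Emit:
arm_command(
  xyz=[
    [0,0,15],
    [0,0,30],
    [0,0,35],
    [0,0,10],
    [-20,19,0],
    [-25,24,0],
    [-25,24,0],
    [-25,24,0],
    [-25,24,0],
    [-25,24,0],
    [-20,20,0],
    [-15,14,0],
    [0,0,0],
    [0,0,0],
  ],
  spin=[0,0,0,0,0,0,0,0,0,0,0,0,0,0],
)

```text
time: 19.4
tool_pos: [0.4673, 0.1557, 0.3032]
tool_rot: [3.14, 0.0, 1.76]
contact_force: [-0.7, -0.0, 0.0]
opening: 0.0553
grip_force: 0.0
```

```bash
python3 look.py 648 -17 25 66; python3 look.py 466 156 14 44;
```

```text
19.4 [0.4673 0.1557 0.3032] 0.05532126670591734 0.0
top 209 [647.2 -16.6] 0.025
side 153 [648.6 -16.7] 0.0253
19.5 [0.4678 0.1552 0.3029] 0.054937184080856495 0.0
top 88 [460.1 158.9] 0.0162
side 216 [467.6 157. ] 0.0143
```

Emit:
arm_command(
  xyz=[
    [0,1,-20],
    [0,0,-30],
    [0,0,-30],
    [0,0,-20],
    [0,0,-9],
    [0,0,0],
  ],
  spin=[0,0,0,0,0,0],
)

```text
time: 20.2
tool_pos: [0.4672, 0.1562, 0.1927]
tool_rot: [-3.139, -0.0, 1.759]
contact_force: [-0.6, -0.5, 0.3]
opening: 0.055
grip_force: 0.0
```

Emit:
arm_command(
  xyz=[
    [0,0,0],
    [0,0,0],
    [0,0,0],
    [0,0,0],
    [0,0,0],
    [0,0,0],
  ],
  spin=[0,0,0,0,0,0],
  jaw=-1,
)

```text
time: 20.8
tool_pos: [0.467, 0.1567, 0.1944]
tool_rot: [3.141, 0.0, 1.76]
contact_force: [-2.3, -0.9, 6.9]
opening: 0.0274
grip_force: 30.0
```

Emit:
arm_command(
  xyz=[
    [0,0,10],
    [0,0,20],
    [0,0,20],
    [10,-6,0],
    [20,-11,0],
    [25,-13,0],
    [25,-14,0],
    [25,-14,0],
    [25,-14,0],
    [16,-9,0],
    [12,-6,0],
    [5,-2,0],
    [2,-1,0],
    [0,0,0],
    [0,0,0],
    [0,0,0],
  ],
  spin=[0,0,0,0,0,0,0,0,0,0,0,0,0,0,0,0],
)

```text
time: 22.4
tool_pos: [0.6317, 0.0671, 0.2438]
tool_rot: [-3.141, -0.0, 1.76]
contact_force: [0.3, -0.3, -2.7]
opening: 0.0268
grip_force: 30.0
```

```bash
python3 look.py 632 66 60 68
```

```text
22.4 [0.6317 0.0671 0.2438] 0.02684372023692401 29.99944756332866
side 43 [633.7  67.8] 0.0601
```

Emit:
arm_command(
  xyz=[
    [0,-1,-10],
    [0,0,-12],
    [0,0,-10],
    [0,0,-5],
    [0,0,-3],
    [0,0,-1],
    [0,0,0],
    [0,0,0],
  ],
  spin=[0,0,0,0,0,0,0,0],
)

```text
time: 23.3
tool_pos: [0.6322, 0.0657, 0.2031]
tool_rot: [3.141, 0.0, 1.759]
contact_force: [1.0, -0.0, -2.5]
opening: 0.0274
grip_force: 30.0
```

Emit:
arm_command(
  xyz=[
    [0,0,0],
    [0,0,0],
    [0,0,0],
    [0,0,0],
    [0,0,0],
    [0,0,0],
  ],
  spin=[0,0,0,0,0,0],
  jaw=0.2,
)

```text
time: 23.9
tool_pos: [0.6321, 0.0657, 0.2028]
tool_rot: [3.141, 0.0, 1.759]
contact_force: [0.5, -0.1, 0.2]
opening: 0.055
grip_force: 0.0
```

Emit:
arm_command(
  xyz=[
    [0,0,15],
    [0,0,30],
    [0,0,35],
    [0,0,30],
    [-20,0,20],
    [-30,0,0],
    [-30,0,0],
    [-30,0,0],
    [-30,0,0],
    [-20,0,0],
    [0,0,0],
    [0,0,0],
  ],
  spin=[0,0,0,0,0,0,0,0,0,0,0,0],
)

```text
time: 25.1
tool_pos: [0.4726, 0.0657, 0.334]
tool_rot: [3.139, 0.001, 1.759]
contact_force: [1.4, -0.3, 0.7]
opening: 0.0548
grip_force: 0.0
```

```bash
for a in "632 66 25 50" "648 -17 25 66" "664 -100 25 80" "680 -184 25 95 z"; do python3 look.py $a; done
```

```text
25.1 [0.4726 0.0657 0.334 ] 0.05482255470683206 0.0
side 152 [634.2  66.3] 0.0251
25.2 [0.4731 0.0656 0.3334] 0.055186001084719626 0.0
side 206 [649.  -16.8] 0.0251
25.3 [0.4729 0.0656 0.3328] 0.05538604701881651 0.0
top 239 [665.1 -99.9] 0.025
side 238 [ 665.2 -100.1] 0.0252
25.4 [0.4727 0.0656 0.3326] 0.05506810482560258 0.0
top 298 [ 681.6 -184. ] 0.025
side 218 [ 681.7 -184.3] 0.0256
```

View pics/z_side.png

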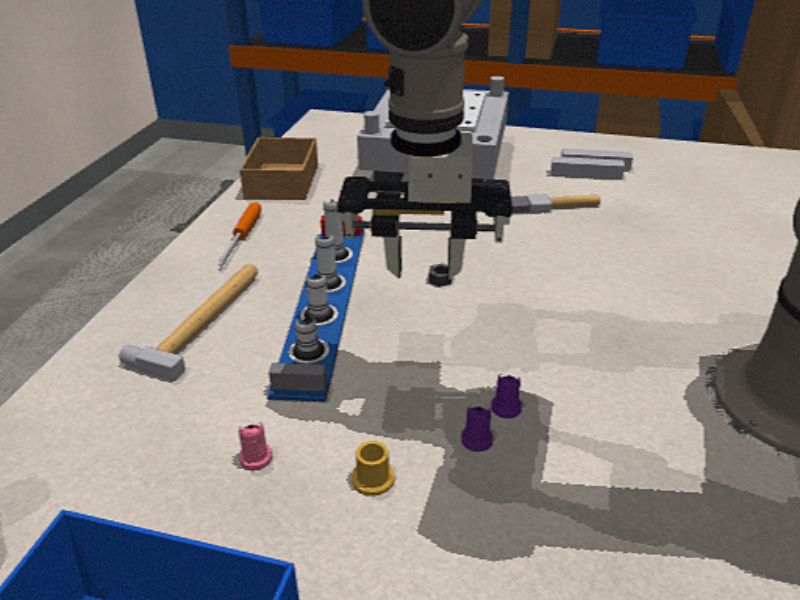

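The picture shows all four pillars upright on their marks, from (308,340) to (335,230). They run from shortest at the grey block to tallest at the red one, each within about 2 mm of its mark. The bush at (372,467) hasn't moved, and the gripper is clear.

```bash
python3 -c "
from cell import *
print(hand_in())"
```

```text
the job is handed in; nothing more can be done
None
```

I handed the job in at about 25 s: the last check showed all four pillars upright on their marks, tallest at the red end to shortest at the grey, each within about 2 mm of centre, with the bush untouched; no verdict came back.

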